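# Close and pin a mask mould

## Robot

A 7-joint arm with a two-finger parallel gripper is mounted at the origin on the work surface. World frame = base frame: x ahead of the robot, y to its left, z up, the work surface at z = 0. Lengths are in m, angles in degrees, forces in N, time in s.
With the tool pointing down it reaches from about 0.425 to 0.95 m from the base axis. Payload 4.7 kg.
Tool frame: the origin (TCP) lies midway between the tips of the shut fingers; the grasp point (between the pads) lies env.tcp_to_grasp behind it (env.tcp_to_grasp is the distance from the TCP to the grasp point, in m); z points along the fingers, y is the line along which they close (so a half turn about z gives the same grasp; the last joint's range is limited). The gripper opens to 85 mm and grips with 20 to 120 N. Pads are 22 mm wide; open, the fingers measure 114 mm over their backs; the gripper's body (76 mm by 85 mm) begins 54 mm behind the grasp point. The pads swing forward as they close: fully open they stand 13 mm farther back than shut.
Start: joints at [74.605, 26.849, -2.785, 87.806, 1.381, 65.374, -4.715], TCP at [0.16, -0.656, 0.231] pointing down, gripper open.
Joint ranges: [-148.3, 148.3], [-19.14, 114.17], [-79.39, 73.82], [5.75, 140.21], [-59.74, 239.74], [12.07, 113.84], [-152.46, 152.46]. Speed limits (degrees/s): [147.25, 147.25, 180, 180, 180, 180, 180].

## Interface

Orientations are given as [roll, pitch, yaw] about the fixed x, y, z axes, in that order (R = Rz(yaw) Ry(pitch) Rx(roll)).
In Python, from bench import env gives the robot as it stands. The module is installed in compiled form; this text tells all that it offers.
- The arm moves only by the shell command python3 -m pendant 'ROWS' [OPENING] [FORCE]. ROWS is text: rows parted by semicolons, each of 6 numbers parted by spaces: the shift along the tool's x, y, z each as a share of 0.25 m, from -1 to 1, then the turn, a rotation vector about the tool's x, y, z each as a share of pi rad, from -1 to 1. A call has 1 to 5 rows; each row is the pose to reach, as a shift and turn from the pose commanded when the call began, along the tool's axes at that moment, turning the shorter way round; what a row does not reach only later rows make up. A row lasts 1/10 s, in which the tool goes at most 50 mm and 8.59 degrees, less where a joint would pass 70% of its speed; a pose out of reach is approached as far as the arm can. A call with a number of a shift or a turn outside -1 to 1 is refused whole. A call with a gripper value outside its range is refused whole. OPENING is the closure, from 0 (fully open) to 1 (shut), set as the call begins (- or left out, the last holds). The fingers move at their own pace and stop on an object; FORCE is the grip in N (left out, the last holds). Time passes only in rows, so rows that repeat a pose let the fingers close. It gives the time, the measured TCP pose, the force, the opening and the grip force at its end, in the units of the state.
- env.read_state(): the state, without advancing time (a new reading comes with each control period).
- env.capture(name): name is "scene" or "top" or "wrist"; returns (picture, depth): 400x640x3 uint8, red, green, blue; 400x640 float32, m along the optical axis (not along the pixel's ray), 0 where there is no reading.
- env.calibration(name): a dict with "fx", "fy", "cx", "cy" (pixels), "distortion" ([k1, k2, p1, p2, k3] as OpenCV has them; the pictures are not rectified), "R" (3x3) and "t" (3): a world point X has camera coordinates R X + t. Camera axes: x right, y down, z forward; pixel columns grow to the right and rows downward; lengths in m; the calibration is good to about 2 mm. A picture is of the moment at which its call begins: read the wrist's pose just before it. calibration takes no time and is no camera call; for the wrist camera it gives the pose at the moment of the call.
- env.finish_job(): hands the job in; it is judged then, once.
The state is a dict: "time_s": time; "joint_positions": joint angles; "joint_velocities": joint speeds; "joint_torque": joint torques, N m; "tcp_pos": TCP position; "orientation": TCP orientation; "wrist_force": force on the tool from outside, world axes, zero at the start; "torque": the same for the moment, N m; "grip_width": opening from 0.0 (shut) to 1.0 (fully open); "grip_force": force on a finger pad.
Only numpy, scipy, OpenCV 4.12 (cv2) and the standard library are available. Lean on these libraries where they do the work, as an engineer would, in place of code of your own. Each camera call takes 0.05 s, during which the arm holds its last target. There are 200 camera calls.

## Task

Close the blue mask mould: pick up its loose wooden cover by the black handle and set it gently onto the rim, without dropping it, so that it sits level and fully down with its steel lug between the two aluminium cheeks of the fork. Then push the red-headed pin, which is already started in the fork, through the lug until its head is fully home against the fork. Leave the paint jar and the loose brush where they are.

Things in the scene. Friction and masses are not known exactly. Their poses are not given: they have to be found in the camera images.
- mould: Blue open mould box, white mask form inside, fixed to the bench: 130 (x) x 170 (y) x 60 mm high, walls 8 mm. Origin: centre of its underside, on the bench; z up; yaw up to 0.3 rad. Its -x side faces the robot and carries the aluminium fork: two upright cheeks, x = -115 to -75, z = 38 to 88 mm; thick cheek y = -49 to -13 (hole 15 mm), thin cheek y = 13 to 27 mm (hole 17 mm).
- rim (a point): Centre of the mould's mouth (inside 114 x 154 mm) at rim height: mould frame (0, 0, 60) mm; axes as the mould's.
- seat (a point): Point on the axis of the fork's holes (level, along the mould's y), in the outer face of the thick cheek: mould frame (-95, -49, 68) mm. The underside of the pin's head must come to rest here. Axes as the mould's: +y is the direction to push.
- cover: Loose cover, about 0.45 kg, lying right way up on the bench: plywood plate 134 (x) x 174 (y) x 8 mm; under it a plug 14 mm deep, tapering from 108 x 148 to about 92 x 132 mm (3 mm play each side when seated, about 10 mm lead-in). Origin: centre of the plug's underside; z up. Seated, its axes match the mould's and its origin lies 46 mm above the mould's.
- cover_under (a point): Centre of the underside of the cover's plate, 14 mm above the cover's origin; comes to rim when seated; axes as the cover's.
- cover_handle (a point): Centre of the black handle bar, 53 mm above the cover's origin: bar 90 mm along the cover's y, 14 mm wide in x, 14 mm high, on two end posts (14 x 12 mm, at y = +-39 mm), 24 mm free under it. Can be grasped across x from above. Axes as the cover's.
- lug_hole (a point): Centre of the 24 mm hole (along y) in the cover's steel lug: cover frame (-95, 0, 22) mm. Lug: 14 mm thick (y), x = -115 to -75, z = 2 to 42 mm; it goes into the fork's 26 mm gap.
- pin: Loose headed pin, about 0.12 kg, started (head drooping 2 to 4 mm) in the fork's thick cheek, slides lightly: steel shank 14 mm diameter, 86 mm long with taper nose; red head 36 mm diameter, domed, 14 mm thick (y = -14 to 0). Origin: on its axis at the head's underside; +y runs to the nose. Starts 50 to 62 mm short of seat, nose not yet in the gap.
- paint_jar: Bystander: glass paint jar with a green label, 60 mm diameter, 80 mm high, between or behind the mould and the cover; origin at the centre of its underside.
- brush: Bystander: loose paint brush lying on the bench between the mould and the cover, about 200 mm long, under 30 mm high.
Things that resemble listed ones, but are neither listed nor needed, are in the scene too. What is shaped like the pin but green is not meant. Several things have the shape of the mould; the one meant has the colours described above.

How it is judged:
By the outcome, as a careful person would: the job done as asked, in the order asked, and still so for the second after the job is handed in, with the robot touching nothing.
It also fails if it takes over 53 s, if anything falls off the work surface, if the arm or the gripper's body presses on something with over 40 N, if the wrist force passes 120 N, or if a joint passes its speed limit or range.

## Working session

There is one attempt and no reset: what is moved stays moved. The work goes in short steps, Python scripts to look and compute and a shell command to move; the robot and the scene stay as the last step left them, time stands still between calls to the robot, and variables do not carry over. Pictures are saved under pics/ and viewed, at most 10 in all, crops included, and the job is handed in when it is done.

```bash
mkdir -p pics; python3 - <<'E'
from bench import env
import cv2,numpy as np
s=env.read_state();print(s['time_s'],s['tcp_pos'],s['orientation'],env.tcp_to_grasp)
for n in['scene','top']:
    p,d=env.capture(n);cv2.imwrite(f'pics/{n}0.png',p[:,:,::-1]);np.savez(f'{n}0.npz',p=p,d=d)
    c=env.calibration(n);print(n,c,(d>0).mean())
E
```

```text
0.0 [ 0.16019379 -0.65511849  0.23023611] [-1.79886802e+02  4.05111407e-03  1.37415941e+01] 0.0187
scene {'fx': 426.37718243978463, 'fy': 426.37718243978463, 'cx': 318.6942898985339, 'cy': 204.11448450670844, 'distortion': array([-0.03163058,  0.        ,  0.        ,  0.        ,  0.        ]), 'R': array([[ 0.30859476,  0.95105942,  0.01597651],
       [ 0.61932725, -0.18815119, -0.76225513],
       [-0.72194392,  0.24512263, -0.64707949]]), 't': array([-0.06406899, -0.23964668,  1.51574109])} 0.9959296875
top {'fx': 437.04088591292975, 'fy': 437.04088591292975, 'cx': 322.2243899220592, 'cy': 198.11513447376268, 'distortion': array([-0.010898,  0.      ,  0.      ,  0.      ,  0.      ]), 'R': array([[ 2.92062591e-02, -9.99564359e-01,  4.25294458e-03],
       [-9.87836027e-01, -2.95131607e-02, -1.52672711e-01],
       [ 1.52731718e-01,  2.57786870e-04, -9.88267654e-01]]), 't': array([-0.1207496 ,  0.48880847,  0.92145807])} 0.99608984375
```

View pics/scene0.png

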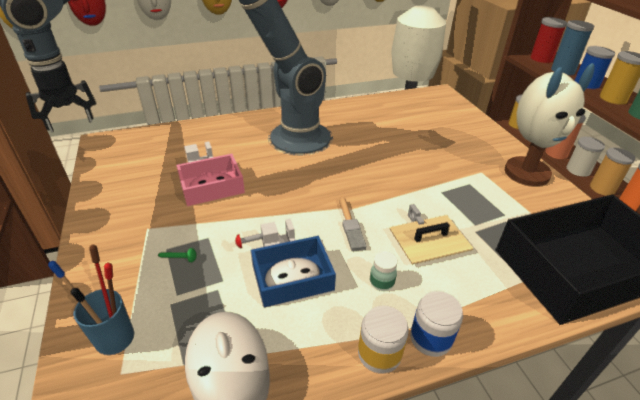

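View pics/top0.png

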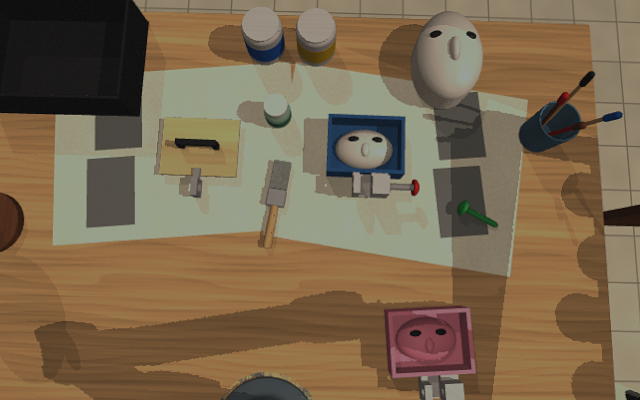

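The scene shows the blue mould at about (292,268), the red-headed pin at (240,240), the cover with its black handle at (432,235), the jar at (383,272) and the brush at (352,225). In the top view the mould is at (366,147), the pin head at (415,187), the cover at (198,148) and its lug at (196,182). The pink mould and the green pin are decoys.

```bash
cat > h.py <<'E'
import cv2,numpy as np
from bench import env
def world(c,d):
    """per-pixel world points from depth"""
    h,w=d.shape;u,v=np.meshgrid(np.arange(w),np.arange(h))
    K=np.array([[c['fx'],0,c['cx']],[0,c['fy'],c['cy']],[0,0,1]])
    n=cv2.undistortPoints(np.stack([u,v],-1).reshape(-1,1,2).astype(float),K,np.array(c['distortion'])).reshape(h,w,2)
    X=np.dstack([n[...,0]*d,n[...,1]*d,d])
    return (X-c['t'])@c['R'],n
def plane(c,n,z):
    """rays of all pixels onto plane z"""
    r=np.dstack([n,np.ones(n.shape[:2])])@c['R'];o=-c['R'].T@c['t']
    return o+r*((z-o[2])/r[...,2])[...,None]
def big(m):
    k,l,s,_=cv2.connectedComponentsWithStats(m.astype(np.uint8));return l==1+np.argmax(s[1:,4])
def rect(P,m):
    q=P[m][:,:2].astype(np.float32)*1000
    return cv2.minAreaRect(q)
E
python3 - <<'E'
from h import *
for n in['top','scene']:
    f=np.load(n+'0.npz');p,d=f['p'],f['d'];c=env.calibration(n);W,nn=world(c,d)
    hsv=cv2.cvtColor(p,cv2.COLOR_RGB2HSV);H,S,V=[hsv[...,i].astype(int) for i in range(3)]
    x,y,z=W[...,0],W[...,1],W[...,2]
    blue=(H>98)&(H<118)&(S>120)&(x>.35)&(x<.75)&(abs(y)<.35)
    blue=big(blue)
    print(n,'bench z',np.median(z[(x>.4)&(x<.5)&(abs(y)<.2)]))
    zb=z[blue];print('rim z pct',np.percentile(zb,[50,80,90,95]))
    m=blue&(z>.052);print('rim',m.sum(),rect(plane(c,nn,.060),m),rect(W,m))
    X0,Y0=x[blue].mean(),y[blue].mean()
    yel=(H>14)&(H<35)&(S>60)&(z>.015)&(z<.032)&(y>.15)&(y<.5)&(x>.4)&(x<.75)
    yel=big(yel);print('plate',yel.sum(),np.median(z[yel]),rect(plane(c,nn,.022),yel),rect(W,yel))
    hd=(V<70)&(z>.045)&(z<.07)&(y>.15)&(y<.5)&(x>.4)&(x<.75)
    hd=big(hd);print('handle',hd.sum(),np.median(z[hd]),rect(plane(c,nn,.060),hd),rect(W,hd))
    red=((H<6)|(H>174))&(S>150)&(x>.4)&(x<.7)&(abs(y+.2)<.15)&(z>.02)&(z<.12)
    red=big(red);print('pin',red.sum(),W[red].mean(0),W[red].min(0),W[red].max(0))
    bl=lambda s:0
    gr=(S<50)&(V>60)&(z>.03)&(x>.35)&(x<.75)&(y>-.3)&(y<.0)&(z>.07)&(z<.1)
    print('fork top',gr.sum(),rect(W,gr&(x<X0-.05)))
    br=(z>.006)&(z<.04)&(x>.3)&(x<.65)&(y>0.02)&(y<.2);br=big(br);print('brush',rect(W,br),z[br].max())
    ja=(z>.03)&(x>.55)&(x<.8)&(y>0.05)&(y<.19);ja=big(ja);print('jar',rect(W,ja),z[ja].max())
    lg=(z>.03)&(z<.06)&(S<60)&(y>.15)&(y<.4)&(x>.4)&(x<.57);print('lug',lg.sum(),rect(W,big(lg)),np.percentile(z[lg],90))
E
```

```text
top bench z 0.0003194552409492052
rim z pct [0.03012897 0.05887439 0.06022933 0.06115029]
rim 943 ((611.7091674804688, -197.57998657226562), (167.2503204345703, 131.56455993652344), 89.53071594238281) ((612.5228881835938, -197.63941955566406), (167.4290008544922, 131.0561065673828), 89.134033203125)
plate 2518 0.021560867256929066 ((604.8734130859375, 206.23223876953125), (113.85599517822266, 135.05030822753906), 89.39060974121094) ((605.5580444335938, 207.1665802001953), (114.39522552490234, 135.20069885253906), 89.58683776855469)
handle 449 0.05768771857612658 ((710.669921875, 412.4211120605469), (75.02949523925781, 181.32730102539062), 1.637296199798584) ((685.3875732421875, 402.3384094238281), (64.45698547363281, 183.55116271972656), 22.1180362701416)
pin 76 [ 0.51599939 -0.30234571  0.07461879] [ 0.50112302 -0.3082774   0.05439756] [ 0.53301918 -0.29908984  0.08372259]
fork top 814 ((517.5470581054688, -234.38824462890625), (127.51744079589844, 40.84663391113281), 89.66822052001953)
brush ((569.953857421875, 144.23048400878906), (111.37969207763672, 160.16110229492188), 89.93944
[... 964 characters left out ...]
688, 440.31719970703125), (6.927466869354248, 118.49333190917969), 0.42750757932662964)
pin 42 [ 0.52686323 -0.30624875  0.07480436] [ 0.51106999 -0.31170833  0.06523584] [ 0.53738579 -0.30069243  0.08275483]
fork top 593 ((520.5560302734375, -233.88966369628906), (45.78944778442383, 124.4666748046875), 0.9718092679977417)
brush ((569.75390625, 143.35708618164062), (113.28067016601562, 160.312744140625), 89.85823822021484) 0.0399685106883987
jar ((606.7525634765625, 159.95574951171875), (60.21061325073242, 17.446285247802734), 88.38310241699219) 0.06337339462909236
lug 96 ((518.4942626953125, 176.55369567871094), (16.614459991455078, 57.64066696166992), 89.76207733154297) 0.04242150365024171
```

```bash
python3 - <<'E'
from h import *
for n in['top','scene']:
    f=np.load(n+'0.npz');p,d=f['p'],f['d'];c=env.calibration(n);W,nn=world(c,d)
    hsv=cv2.cvtColor(p,cv2.COLOR_RGB2HSV);H,S,V=[hsv[...,i].astype(int) for i in range(3)]
    x,y,z=W[...,0],W[...,1],W[...,2]; box=(x>.4)&(x<.72)&(y>.06)&(y<.32)
    yel=big((H>14)&(H<35)&(S>60)&(z>.015)&(z<.030)&box)
    print(n,'plate',yel.sum(),rect(plane(c,nn,.022),yel),rect(W,yel))
    hd=big((V<70)&(z>.047)&(z<.075)&box);print('handle',hd.sum(),np.percentile(z[hd],[50,90]),rect(plane(c,nn,.060),hd),rect(W,hd),W[hd].mean(0))
    lg=big((z>.036)&(z<.06)&(y>.1)&(y<.25)&(x>.4)&(x<.57)&(V>90));print('lug',lg.sum(),rect(W,lg))
    br=(z>.004)&(z<.04)&(x>.3)&(x<.62)&(y>-0.1)&(y<.09);print('brush',rect(W,big(br)))
    ja=(z>.03)&(x>.58)&(x<.8)&(y>-0.05)&(y<.09);print('jar',rect(W,big(ja)))
    # fork pieces
    gr=(z>.082)&(z<.095)&(x>.47)&(x<.56)&(y>-.27)&(y<-.15)
    k,l,s,ce=cv2.connectedComponentsWithStats(gr.astype(np.uint8))
    for i in range(1,k):
        if s[i,4]>20: print('cheek',s[i,4],rect(W,l==i),np.median(z[l==i]))
E
```

```text
top plate 4017 ((604.5030517578125, 175.50180053710938), (175.51992797851562, 134.92271423339844), 89.30221557617188) ((605.6514892578125, 176.43954467773438), (175.80628967285156, 135.93234252929688), 89.41754913330078)
handle 291 [0.05902883 0.06178233] ((603.3291625976562, 174.2127227783203), (91.25092315673828, 16.06706428527832), 88.89623260498047) ((604.51318359375, 175.7133026123047), (90.2763442993164, 14.08516788482666), 89.65914916992188) [0.60377881 0.1747311  0.0586457 ]
lug 115 ((510.6590576171875, 177.6381072998047), (40.13286209106445, 14.747407913208008), 0.9991767406463623)
brush ((479.3490295410156, 0.11937332153320312), (42.534576416015625, 199.60638427734375), 80.9139404296875)
jar ((685.5115356445312, 1.1091690063476562), (56.25798034667969, 56.844886779785156), 52.58424758911133)
cheek 138 ((517.9940185546875, -178.15560913085938), (40.65230178833008, 12.921455383300781), 0.8287830948829651) 0.08766091690087638
cheek 329 ((517.3265380859375, -228.38809204101562), (40.39478302001953, 34.52880859375), 1.0361801385879517) 0.08742804537080454
scene plate 2190 ((608.
[... 348 characters left out ...]
, 173.75912475585938), (87.8879623413086, 15.017929077148438), 89.67047119140625) [0.60975507 0.1717469  0.05714753]
lug 71 ((511.4055480957031, 176.663818359375), (16.292760848999023, 43.66713333129883), 87.6344223022461)
brush ((482.7982177734375, -0.8697280883789062), (42.53799057006836, 201.42236328125), 80.83253479003906)
jar ((691.923583984375, -2.0400047302246094), (55.678646087646484, 57.096622467041016), 7.623638153076172)
cheek 80 ((518.5892944335938, -178.76612854003906), (43.70940017700195, 14.195635795593262), 0.6414104700088501) 0.08662130586347727
cheek 199 ((519.0338134765625, -229.48480224609375), (36.51204299926758, 42.60932159423828), 88.78734588623047) 0.08702572068139341
```

```bash
cat > m.py <<'E'
import sys,numpy as np
from scipy.spatial.transform import Rotation as R
from bench import env
def go(*wps):
    """each waypoint: x y z yaw (tool down) -> shares from the previous one"""
    s=env.read_state();p=np.array(s['tcp_pos']);r=R.from_euler('xyz',s['orientation'],degrees=True)
    print(round(s['time_s'],2),np.round(p,4),np.round(s['orientation'],2),'q',np.round(s['joint_positions'],1))
    for w in wps:
        q=np.array(w[:3]);r2=R.from_euler('xyz',[180,0,w[3]],degrees=True)
        print(w,np.round(r.inv().apply(q-p)/.25,3),np.round((r.inv()*r2).as_rotvec()/np.pi,3));p,r=q,r2
if __name__=='__main__': go(*[list(map(float,a.split(','))) for a in sys.argv[1:]])
E
python3 m.py .34,-.49,.32,40 .53,-.35,.36,65 .53,-.2,.36,89.4 .53,0,.36,89.4 .53,.176,.36,89.4
python3 - <<'E'
from bench import env;import numpy as np
c=env.calibration('wrist');print(c['fx'],c['R'],-c['R'].T@c['t'])
E
```

```text
0.1 [ 0.1602 -0.6552  0.2303] [-179.9     0.     13.74] q [74.6 26.9 -2.8 87.9  1.4 65.4 -4.7]
[0.34, -0.49, 0.32, 40.0] [ 0.855 -0.472 -0.358] [-0.001 -0.    -0.146]
[0.53, -0.35, 0.36, 65.0] [ 0.942  0.06  -0.16 ] [ 0.     0.    -0.139]
[0.53, -0.2, 0.36, 89.4] [ 0.544 -0.254 -0.   ] [ 0.     0.    -0.136]
[0.53, 0.0, 0.36, 89.4] [ 0.8   -0.008 -0.   ] [0. 0. 0.]
[0.53, 0.176, 0.36, 89.4] [ 0.704 -0.007 -0.   ] [0. 0. 0.]
333.96087893028175 [[ 0.23875514 -0.97107694 -0.00235622]
 [-0.92605568 -0.22841485  0.30041228]
 [-0.29226163 -0.06954298 -0.95380654]] [ 0.23440845 -0.63860556  0.37309122]
```

```bash
python3 -m pendant '0.855 -0.472 -0.358 0 0 -0.146;0.855 -0.472 -0.358 0 0 -0.146;0.855 -0.472 -0.358 0 0 -0.146;0.855 -0.472 -0.358 0 0 -0.146;0.855 -0.472 -0.358 0 0 -0.146' 0; python3 m.py .53,-.35,.36,65 .57,-.15,.36,89.4
```

```text
time_s: 0.6
tcp_pos: [0.3339, -0.495, 0.3177]
orientation: [-180.0, -0.0, 40.0]
wrist_force: [0.6, -0.9, -0.3]
grip_width: 1.004
grip_force: 0.0
0.6 [ 0.3339 -0.495   0.3177] [-179.96   -0.     40.02] q [ 62.1  16.7 -13.1  91.7   3.9  72.1  -1.6]
[0.53, -0.35, 0.36, 65.0] [ 0.974  0.06  -0.169] [-0.    -0.    -0.139]
[0.57, -0.15, 0.36, 89.4] [ 0.793 -0.193 -0.   ] [ 0.     0.    -0.136]
```

```bash
python3 -m pendant '0.97 0.06 -0.17 0 0 -0.139;0.97 0.06 -0.17 0 0 -0.139;0.97 0.06 -0.17 0 0 -0.139;0.97 0.06 -0.17 0 0 -0.139;0.97 0.06 -0.17 0 0 -0.139' >/dev/null;python3 -m pendant '0.79 -0.19 0 0 0 -0.136;0.79 -0.19 0 0 0 -0.136;0.79 -0.19 0 0 0 -0.136;0.79 -0.19 0 0 0 -0.136;0.79 -0.19 0 0 0 -0.136' ; python3 -m pendant '0 0 0 0 0 0;0 0 0 0 0 0'
cat > w.py <<'E'
import sys
from h import *
def shot(name):
    c=env.calibration('wrist');p,d=env.capture('wrist')
    cv2.imwrite(f'pics/{name}.png',p[:,:,::-1]);np.savez(name+'.npz',p=p,d=d,**{k:c[k] for k in c})
def load(name):
    f=np.load(name+'.npz');c={k:f[k] for k in f.files if k not in'pd'};return f['p'],f['d'],c
if __name__=='__main__':shot(sys.argv[1])
E
python3 w.py wm; python3 m.py .565,.05,.36,89.4 .565,.226,.36,89.4
```

```text
time_s: 1.6
tcp_pos: [0.5697, -0.1436, 0.3603]
orientation: [179.9, -0.2, 90.3]
wrist_force: [-0.4, 0.7, 1.2]
grip_width: 0.998
grip_force: 0.0
time_s: 1.8
tcp_pos: [0.5682, -0.1549, 0.3594]
orientation: [-179.9, 0.1, 89.4]
wrist_force: [-0.1, 0.3, 0.5]
grip_width: 0.998
grip_force: 0.0
1.85 [ 0.5682 -0.1554  0.3594] [-1.7995e+02  5.0000e-02  8.9320e+01] q [ 35.6  16.8 -31.6  88.2   9.   77.6   2.5]
[0.565, 0.05, 0.36, 89.4] [ 0.822 -0.023 -0.003] [-0.  0. -0.]
[0.565, 0.226, 0.36, 89.4] [ 0.704 -0.007 -0.   ] [0. 0. 0.]
```

View pics/wm.png

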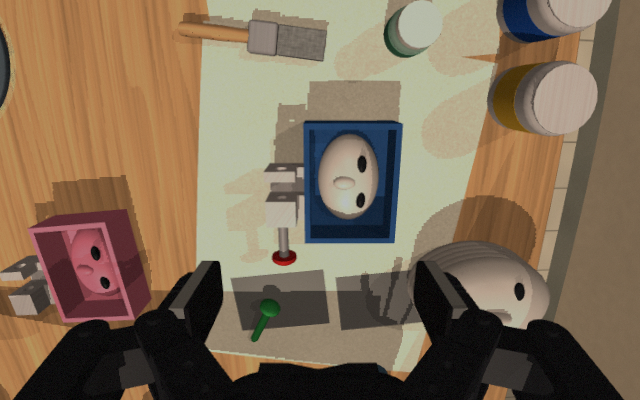

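The wrist view shows the mould rim centred near (353,182), the fork at (283,195), the pin head at (284,257), and the jar and brush along the top.

```bash
python3 -m pendant '0.82 -0.02 0 0 0 0;0.82 -0.02 0 0 0 0;0.82 -0.02 0 0 0 0;0.82 -0.02 0 0 0 0;0.82 -0.02 0 0 0 0' >/dev/null;python3 -m pendant '0.7 -0.01 0 0 0 0;0.7 -0.01 0 0 0 0;0.7 -0.01 0 0 0 0;0.7 -0.01 0 0 0 0;0.7 -0.01 0 0 0 0' >/dev/null; python3 -m pendant '0 0 0 0 0 0;0 0 0 0 0 0' |head -3
python3 w.py wc; cat > an.py <<'E'
from w import *
def mould(nm):
    p,d,c=load(nm);W,nn=world(c,d);x,y,z=np.moveaxis(W,2,0)
    hsv=cv2.cvtColor(p,cv2.COLOR_RGB2HSV);H,S,V=[hsv[...,i].astype(int) for i in range(3)]
    b=big((H>98)&(H<118)&(S>120)&(x>.5)&(x<.72)&(y>-.32)&(y<-.08));m=b&(z>.052)
    print('rim',rect(plane(c,nn,.060),m),rect(W,m),np.percentile(z[b],90))
    gr=(z>.080)&(z<.095)&(x>.46)&(x<.56)&(y>-.27)&(y<-.15)
    k,l,s,ce=cv2.connectedComponentsWithStats(gr.astype(np.uint8))
    for i in range(1,k):
        if s[i,4]>20: print('cheek',rect(W,l==i),rect(plane(c,nn,.088),l==i),np.median(z[l==i]))
    r=big(((H<6)|(H>174))&(S>140)&(x>.45)&(x<.6)&(y>-.36)&(y<-.25));print('pin',W[r].mean(0),W[r].min(0),W[r].max(0))
def cover(nm):
    p,d,c=load(nm);W,nn=world(c,d);x,y,z=np.moveaxis(W,2,0)
    hsv=cv2.cvtColor(p,cv2.COLOR_RGB2HSV);H,S,V=[hsv[...,i].astype(int) for i in range(3)]
    box=(x>.4)&(x<.72)&(y>.06)&(y<.30)
    b=big((H>14)&(H<35)&(S>60)&(z>.015)&(z<.030)&box);print('plate',rect(plane(c,nn,.022),b),rect(W,b),np.median(z[b]))
    h=big((V<80)&(z>.050)&(z<.075)&box);print('handle',rect(plane(c,nn,.060),h),rect(W,h),np.median(z[h]))
    l=big((z>.034)&(z<.06)&(y>.1)&(y<.25)&(x>.4)&(x<.57)&(V>90));print('lug',rect(W,l),rect(plane(c,nn,.042),l))
E
python3 -c "
from an import *
mould('wm');cover('wc')";python3 m.py .605,.176,.2,89.4 .605,.176,.05,89.4
```

```text
time_s: 3.05
tcp_pos: [0.5655, 0.2239, 0.3595]
orientation: [-180.0, 0.1, 89.3]
rim ((612.6176147460938, -197.72427368164062), (168.98052978515625, 128.99038696289062), 89.51343536376953) ((612.6295776367188, -198.31954956054688), (169.32020568847656, 129.24375915527344), 89.7004623413086) 0.060375545649407135
cheek ((517.20947265625, -176.76649475097656), (13.577937126159668, 40.03605651855469), 89.18465423583984) ((517.2952270507812, -176.01083374023438), (14.351384162902832, 39.97620391845703), 89.3787612915039) 0.08777485569867254
cheek ((516.900634765625, -227.77854919433594), (35.78168869018555, 40.13776397705078), 88.81761932373047) ((517.0922241210938, -226.81283569335938), (36.37314987182617, 40.368961334228516), 89.46395111083984) 0.08781896755463346
pin [ 0.51773923 -0.30122241  0.0722199 ] [ 0.49257226 -0.34366766  0.00275812] [ 0.53334904 -0.29828097  0.08322773]
plate ((605.15771484375, 176.78707885742188), (171.52383422851562, 134.53916931152344), 89.25206756591797) ((605.415283203125, 176.44589233398438), (172.0773468017578, 134.83261108398438), 89.38818359375) 0.021975060874533766
handle ((604.9947509765625, 178.39273071289062), (89.56385803222656, 13.748871803283691), 89.16824340820312) ((605.2176513671875, 177.65054321289062), (88.74947357177734, 13.936663627624512), 89.13394927978516) 0.05986361402414081
lug ((510.2861328125, 178.08346557617188), (13.076155662536621, 39.79249572753906), 88.03345489501953) ((510.5681457519531, 179.5845947265625), (14.717082977294922, 40.15252685546875), 89.27960205078125)
3.1 [0.5654 0.2241 0.3596] [1.7999e+02 8.0000e-02 8.9260e+01] q [  4.   20.4 -40.4  85.3  13.4  79.2 -37.9]
[0.605, 0.176, 0.2, 89.4] [-0.189  0.161  0.639] [ 0.     0.    -0.001]
[0.605, 0.176, 0.05, 89.4] [ 0.  -0.   0.6] [0. 0. 0.]
```

View pics/wc.png

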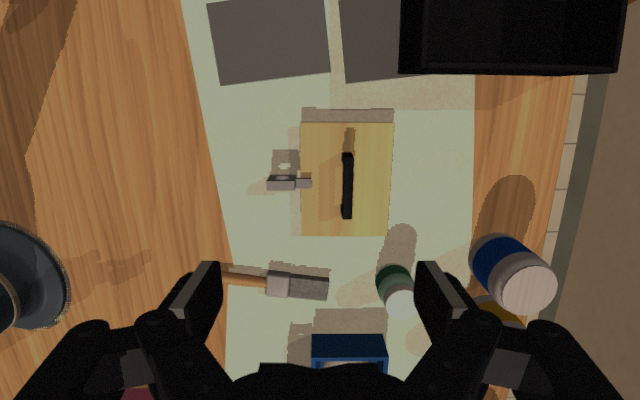

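The cover is centred near (348,182), its lug at (290,183) and the handle bar at (348,186). All three views agree: cover at about (605.2, 177.3) mm, mould at (612.5, -197.8) mm, and both yaws about -0.6°.

```bash
python3 -m pendant '-0.185 0.161 0.4 0 0 0;-0.185 0.161 0.64 0 0 0;-0.185 0.161 0.8 0 0 0;-0.185 0.161 0.96 0 0 0;-0.185 0.161 0.96 0 0 0' >/dev/null; python3 -m pendant '0 0 0 0 0 0' | head -3;python3 m.py .6052,.1773,.034,89.3
```

```text
time_s: 3.7
tcp_pos: [0.6007, 0.1747, 0.1138]
orientation: [-179.3, 0.4, 89.3]
3.7 [0.6007 0.1747 0.1138] [-179.26    0.36   89.28] q [  4.5  33.9 -34.7  99.2  22.8  55.  -40. ]
[0.6052, 0.1773, 0.034, 89.3] [0.013 0.022 0.319] [-0.004  0.002 -0.   ]
```

```bash
python3 -m pendant '0 0 0 0 0 0;0 0 0 0 0 0' | head -3;python3 m.py .6052,.1773,.034,89.3
```

```text
time_s: 3.9
tcp_pos: [0.606, 0.1813, 0.1243]
orientation: [179.7, -0.1, 89.5]
3.9 [0.606  0.1813 0.1243] [ 1.797e+02 -1.100e-01  8.949e+01] q [  4.4  33.3 -35.2  98.6  22.7  55.  -40. ]
[0.6052, 0.1773, 0.034, 89.3] [-0.017 -0.005  0.361] [ 0.002 -0.001  0.001]
```

```bash
python3 -m pendant '0 0 0 0 0 0;0 0 0 0 0 0;0 0 0 0 0 0' | head -3;python3 m.py .6052,.1773,.034,89.3
```

```text
time_s: 4.2
tcp_pos: [0.6047, 0.1808, 0.1223]
orientation: [179.9, -0.0, 89.5]
4.2 [0.6047 0.1808 0.1223] [ 1.7987e+02 -2.0000e-02  8.9530e+01] q [  4.3  33.4 -35.1  98.8  22.8  55.  -40. ]
[0.6052, 0.1773, 0.034, 89.3] [-0.014  0.001  0.353] [ 0.001 -0.     0.001]
```

```bash
python3 -m pendant '-0.014 0.002 0.08 0 0 0.001;-0.014 0.002 0.16 0 0 0.001;-0.014 0.002 0.24 0 0 0.001;-0.014 0.002 0.32 0 0 0.001;-0.014 0.002 0.353 0 0 0.001' >/dev/null;python3 -m pendant '0 0 0 0 0 0;0 0 0 0 0 0;0 0 0 0 0 0'; python3 m.py .6052,.1773,.034,89.3
```

```text
time_s: 5.0
tcp_pos: [0.6055, 0.1774, 0.0339]
orientation: [179.9, -0.0, 89.3]
wrist_force: [0.5, -0.1, -0.7]
grip_width: 0.997
grip_force: 0.0
5.0 [0.6055 0.1774 0.0339] [ 1.7988e+02 -4.0000e-02  8.9340e+01] q [  2.2  39.4 -31.7 101.9  27.4  46.4 -43.6]
[0.6052, 0.1773, 0.034, 89.3] [-0.    -0.001 -0.   ] [ 0.001 -0.     0.   ]
```

```bash
python3 -m pendant '0 0 0 0 0 0;0 0 0 0 0 0;0 0 0 0 0 0;0 0 0 0 0 0;0 0 0 0 0 0' 1 60 >/dev/null;python3 -m pendant '0 0 0 0 0 0;0 0 0 0 0 0;0 0 0 0 0 0;0 0 0 0 0 0;0 0 0 0 0 0' 1 110
```

```text
time_s: 6.0
tcp_pos: [0.605, 0.177, 0.033]
orientation: [179.9, -0.0, 89.3]
wrist_force: [-0.1, 0.4, 4.5]
grip_width: 0.14
grip_force: 107.8
```

```bash
python3 -m pendant '0 0 -0.06 0 0 0;0 0 -0.16 0 0 0;0 0 -0.3 0 0 0;0 0 -0.44 0 0 0;0 0 -0.56 0 0 0' >/dev/null;python3 -m pendant '0 0 0 0 0 0;0 0 0 0 0 0;0 0 0 0 0 0'; python3 m.py .6085,-.01,.175,89.4 .6125,-.1978,.175,89.4 
```

```text
time_s: 6.8
tcp_pos: [0.603, 0.1759, 0.1703]
orientation: [-179.8, 0.1, 89.3]
wrist_force: [-0.1, 0.3, -3.1]
grip_width: 0.143
grip_force: 107.9
6.8 [0.603  0.1759 0.1703] [-1.7975e+02  1.1000e-01  8.9340e+01] q [  5.8  30.4 -36.5  96.5  20.3  60.1 -37.9]
[0.6085, -0.01, 0.175, 89.4] [-0.743  0.031 -0.018] [-0.001  0.001 -0.   ]
[0.6125, -0.1978, 0.175, 89.4] [-0.751  0.024  0.   ] [0. 0. 0.]
```

```bash
python3 -m pendant '-0.08 0.005 0 0 0 0;-0.24 0.01 0 0 0 0;-0.42 0.02 -0.01 0 0 0;-0.6 0.03 -0.02 0 0 0;-0.75 0.03 -0.02 0 0 0' >/dev/null;python3 -m pendant '-0.17 0 0 0 0 0;-0.35 0.01 0 0 0 0;-0.53 0.02 0 0 0 0;-0.67 0.024 0 0 0 0;-0.75 0.024 0 0 0 0'>/dev/null;python3 -m pendant '0 0 0 0 0 0;0 0 0 0 0 0;0 0 0 0 0 0;0 0 0 0 0 0;0 0 0 0 0 0'; python3 m.py .6123,-.1979,.13,89.4; python3 w.py wh 
```

```text
time_s: 8.3
tcp_pos: [0.6139, -0.1969, 0.1776]
orientation: [-180.0, -0.0, 89.5]
wrist_force: [0.4, 0.1, -3.5]
grip_width: 0.138
grip_force: 107.8
8.3 [ 0.6139 -0.1969  0.1776] [-1.800e+02 -1.000e-02  8.946e+01] q [ 37.6  30.7 -33.6  94.1  18.8  61.   -2.1]
[0.6123, -0.1979, 0.13, 89.4] [-0.004 -0.006  0.19 ] [-0. -0.  0.]
```

View pics/wh.png

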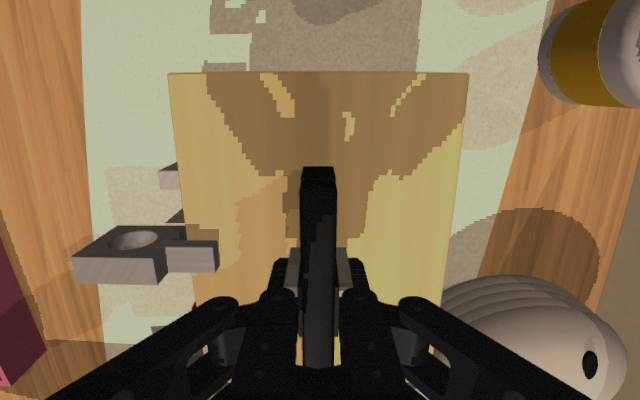

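The cover is held square: plate from (168..468, 72) downward, lug at (145,252), fork cheeks partly visible at (170,176). Next I check its tilt and offset by depth.

```bash
cat > held.py <<'E'
from w import *
def held(nm):
    p,d,c=load(nm);W,nn=world(c,d);x,y,z=np.moveaxis(W,2,0);s=env.read_state();t=np.array(s['tcp_pos'])
    hsv=cv2.cvtColor(p,cv2.COLOR_RGB2HSV);H,S,V=[hsv[...,i].astype(int) for i in range(3)]
    zt=t[2]-.034+.022
    b=(abs(z-zt)<.008)&(abs(x-t[0])<.08)&(y>t[1]+.015)&(y<t[1]+.11)&(H>12)&(H<35)&(S>50)
    A=np.c_[x[b]-t[0],y[b]-t[1],np.ones(b.sum())];k=np.linalg.lstsq(A,z[b],rcond=None)[0]
    print('plate: slopes deg',np.degrees(k[:2]),'z at tcp minus expected',k[2]-zt)
    q=(W[b]-t)*1000;yy=q[:,1];e=[(np.percentile(q[abs(yy-v)<8,0],[1,99])).round(1) for v in(30,60,80)]
    print('plate x edges',e,'+y edge',np.percentile(yy,99.5))
    l=big((abs(z-zt-.020)<.008)&(x<t[0]-.06)&(x>t[0]-.13)&(abs(y-t[1])<.03));print('lug rel',rect((W-t),l),np.median(z[l]-zt))
import sys;held(sys.argv[1])
E
python3 held.py wh
```

```text
plate: slopes deg [0.0473877  0.08522019] z at tcp minus expected 0.0009123766017702928
plate x edges [array([-65.7,  65.2]), array([-65.2,  65.2]), array([-65.1,  65.3])] +y edge 86.1459449928204
lug rel ((-95.44358825683594, 0.6298708915710449), (15.725543975830078, 41.60196304321289), 89.07998657226562) 0.02058713119409722
```

```bash
python3 -m pendant '-0.004 -0.006 0.06 0 0 0;-0.004 -0.006 0.14 0 0 0;-0.004 -0.006 0.2 0 0 0;-0.004 -0.006 0.2 0 0 0;-0.004 -0.006 0.2 0 0 0' >/dev/null;python3 -m pendant '0 0 0 0 0 0;0 0 0 0 0 0;0 0 0 0 0 0'; python3 m.py .6125,-.1978,.1,89.4;python3 - <<'E'
from h import *
p,d=env.capture('top');np.savez('top1.npz',p=p,d=d);a=cv2.resize(p[90:230,300:440],None,fx=4,fy=4)
c=env.calibration('top');W,_=world(c,d);x,y,z=np.moveaxis(W,2,0)
for lo,hi in((.082,.0935),):
    g=(z>lo)&(z<hi)&(x>.47)&(x<.56)&(y>-.27)&(y<-.15)
    k,l,s,ce=cv2.connectedComponentsWithStats(g.astype(np.uint8))
    for i in range(1,k):
        if s[i,4]>20: print('cheek',s[i,4],rect(W,l==i))
g=(z>.12)&(z<.145)&(x>.47)&(x<.535)&(y>-.23)&(y<-.17);print('lug',rect(W,big(g)),np.median(z[big(g)]))
cv2.imwrite('pics/top1.png',a[:,:,::-1])
E
```

```text
time_s: 9.15
tcp_pos: [0.6128, -0.1993, 0.1284]
orientation: [179.9, 0.0, 89.3]
wrist_force: [-0.7, 0.5, -4.1]
grip_width: 0.141
grip_force: 107.8
9.15 [ 0.6128 -0.1993  0.1284] [1.7992e+02 3.0000e-02 8.9330e+01] q [ 36.9  33.4 -32.4  96.7  20.9  55.9  -3.7]
[0.6125, -0.1978, 0.1, 89.4] [ 0.006 -0.001  0.114] [ 0.  0. -0.]
cheek 138 ((518.0175170898438, -178.05836486816406), (40.4523811340332, 13.047456741333008), 0.7501320242881775)
cheek 233 ((517.3382568359375, -225.4118194580078), (27.84659767150879, 40.34476852416992), 89.61290740966797)
lug ((515.8377685546875, -198.81903076171875), (37.370582580566406, 14.197057723999023), 0.23124419152736664) 0.13634768929972868
```

View pics/top1.png

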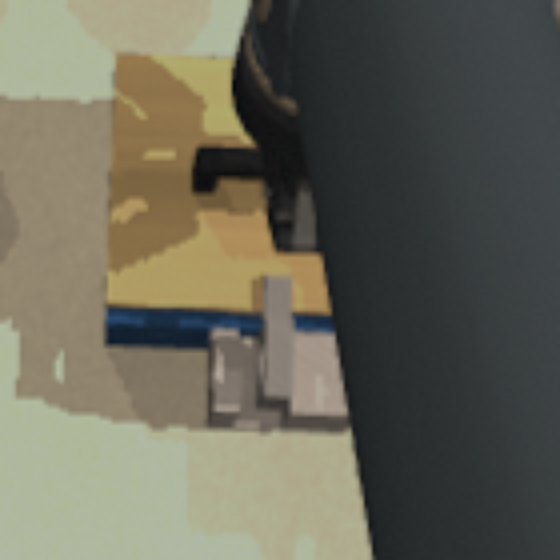

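The crop shows the lug at (277,340) above the gap between the thin cheek (230,370) and the thick cheek (318,370). It needs about 1.5 mm in +y, which agrees with the computed move.

```bash
python3 -m pendant '0.006 -0.001 0 0 0 0;0.006 -0.001 0.04 0 0 0;0.006 -0.001 0.08 0 0 0;0.006 -0.001 0.114 0 0 0;0.006 -0.001 0.114 0 0 0' >/dev/null;python3 -m pendant '0 0 0 0 0 0;0 0 0 0 0 0;0 0 0 0 0 0'; python3 m.py .6125,-.1978,.08,89.4; python3 w.py wh2; python3 held.py wh2
```

```text
time_s: 10.0
tcp_pos: [0.6124, -0.1978, 0.0996]
orientation: [179.9, 0.0, 89.3]
wrist_force: [0.2, -0.3, -3.5]
grip_width: 0.144
grip_force: 107.7
10.0 [ 0.6124 -0.1978  0.0996] [1.7994e+02 2.0000e-02 8.9340e+01] q [ 36.2  35.2 -31.5  98.   22.2  53.   -4.8]
[0.6125, -0.1978, 0.08, 89.4] [-0.     0.     0.078] [ 0.  0. -0.]
plate: slopes deg [0.15672732 0.07364303] z at tcp minus expected 0.0009757227483778441
plate x edges [array([-66. ,  65.4]), array([-65. ,  65.4]), array([-64.9,  65.6])] +y edge 85.84731502187967
lug rel ((-95.41256713867188, 0.26990270614624023), (15.660219192504883, 42.09567642211914), 89.31132507324219) 0.02047521563297399
```

```bash
python3 -m pendant '0 0 0.012 0 0 0;0 0 0.024 0 0 0;0 0 0.036 0 0 0;0 0 0.048 0 0 0;0 0 0.056 0 0 0' >/dev/null;python3 -m pendant '0 0 0 0 0 0;0 0 0 0 0 0'
```

```text
time_s: 10.75
tcp_pos: [0.6121, -0.1977, 0.0851]
orientation: [180.0, 0.0, 89.3]
wrist_force: [-0.1, 0.2, -4.3]
grip_width: 0.142
grip_force: 107.8
```

```bash
python3 -m pendant '0 0 0.006 0 0 0;0 0 0.012 0 0 0;0 0 0.018 0 0 0;0 0 0.024 0 0 0;0 0 0.024 0 0 0' >/dev/null;python3 -m pendant '0 0 0 0 0 0;0 0 0 0 0 0'
```

```text
time_s: 11.45
tcp_pos: [0.612, -0.1977, 0.0791]
orientation: [180.0, 0.0, 89.3]
wrist_force: [-0.3, -0.6, -3.3]
grip_width: 0.142
grip_force: 107.9
```

```bash
python3 -m pendant '0 0 0.002 0 0 0;0 0 0.004 0 0 0;0 0 0.006 0 0 0;0 0 0.006 0 0 0' 
```

```text
time_s: 11.85
tcp_pos: [0.6123, -0.1978, 0.079]
orientation: [180.0, 0.0, 89.3]
wrist_force: [-4.0, -0.1, 4.7]
grip_width: 0.144
grip_force: 109.2
```

Contact at the expected height, with the weight taken by the rim. Releasing.

```bash
python3 -m pendant '0 0 0 0 0 0;0 0 0 0 0 0' 1 20 | tail -3;python3 -m pendant '0 0 0 0 0 0;0 0 0 0 0 0;0 0 0 0 0 0;0 0 0 0 0 0' 0 20; python3 -m pendant '0 0 -0.05 0 0 0;0 0 -0.15 0 0 0;0 0 -0.3 0 0 0;0 0 -0.48 0 0 0;0 0 -0.6 0 0 0'>/dev/null;python3 -m pendant '0 0 0 0 0 0;0 0 0 0 0 0;0 0 0 0 0 0';python3 m.py; python3 w.py ws
cat > seat.py <<'E'
from w import *
def seat(nm):
    p,d,c=load(nm);W,nn=world(c,d);x,y,z=np.moveaxis(W,2,0)
    hsv=cv2.cvtColor(p,cv2.COLOR_RGB2HSV);H,S,V=[hsv[...,i].astype(int) for i in range(3)]
    b=big((H>12)&(H<35)&(S>50)&(abs(z-.068)<.01)&(abs(x-.612)<.08)&(abs(y+.198)<.1))
    A=np.c_[x[b]-.6124,y[b]+.1978,np.ones(b.sum())];k=np.linalg.lstsq(A,z[b],rcond=None)[0]
    print('plate z',k[2],'slopes',np.degrees(k[:2]),rect(W,b),rect(plane(c,nn,.068),b))
    g=big((abs(z-.088)<.006)&(x>.45)&(x<.56)&(y>-.27)&(y<-.15));print('fork+lug',rect(W,g),np.percentile(z[g],[5,50,95]))
    r=(((H<8)|(H>172))&(S>120)&(x>.45)&(x<.6)&(y>-.36)&(y<-.22)&(z>.03));r=big(r) if r.any() else r
    if r.any():print('pin',r.sum(),W[r].mean(0),W[r].min(0),W[r].max(0))
import sys;seat(sys.argv[1])
E
python3 seat.py ws
```

```text
wrist_force: [-3.3, -0.1, 5.0]
grip_width: 0.146
grip_force: 109.2
time_s: 12.45
tcp_pos: [0.6123, -0.1976, 0.0776]
orientation: [180.0, -0.0, 89.3]
wrist_force: [-0.1, -0.8, 0.1]
grip_width: 0.816
grip_force: 0.0
time_s: 13.25
tcp_pos: [0.6113, -0.1977, 0.2268]
orientation: [-179.9, -0.0, 89.3]
wrist_force: [-1.1, -1.4, 0.4]
grip_width: 1.004
grip_force: 0.0
13.25 [ 0.6113 -0.1977  0.2268] [-1.799e+02 -1.000e-02  8.934e+01] q [ 38.5  28.  -34.6  91.4  17.   66.1  -0.6]
plate z 0.0680141879618222 slopes [0.11033293 0.09105321] ((608.5272216796875, -198.363037109375), (173.31126403808594, 141.89012145996094), 89.39766693115234) ((609.0194091796875, -197.9752197265625), (172.50030517578125, 140.1243896484375), 89.409912109375)
fork+lug ((517.6808471679688, -228.25808715820312), (36.561031341552734, 40.598472595214844), 89.82404327392578) [0.08586741 0.08789117 0.08902728]
pin 326 [ 0.52438935 -0.3012067   0.07094729] [ 0.51054162 -0.30982514  0.04700717] [ 0.53432249 -0.29348321  0.08309346]
```

View pics/ws.png

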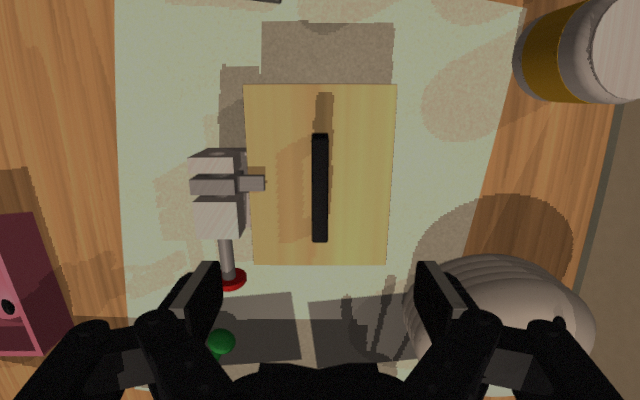

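The cover sits level: plate top at z = 0.0680 with slopes of about 0.1°. The lug is in the fork gap at (212,185). The red pin head is at (230,279) and the green decoy at (220,342), clear of my approach.

```bash
python3 m.py .5166,-.347,.2,89.4 .5166,-.347,.05,89.4; python3 - <<'E'
from h import *
f=np.load('top0.npz');p,d=f['p'],f['d'];c=env.calibration('top');W,_=world(c,d)
hsv=cv2.cvtColor(p,cv2.COLOR_RGB2HSV);H,S,V=[hsv[...,i].astype(int) for i in range(3)]
g=big((H>50)&(H<80)&(S>150)&(W[...,1]<-.3));print('green',W[g].min(0),W[g].max(0))
E
```

```text
13.3 [ 0.6112 -0.1977  0.2263] [-1.7986e+02 -3.0000e-02  8.9340e+01] q [ 38.5  28.  -34.6  91.4  17.   66.1  -0.6]
[0.5166, -0.347, 0.2, 89.4] [-0.602 -0.371  0.106] [-0.001 -0.    -0.   ]
[0.5166, -0.347, 0.05, 89.4] [ 0.  -0.   0.6] [0. 0. 0.]
green [ 0.44648177 -0.49763593  0.00848811] [ 0.49804978 -0.4097441   0.0378817 ]
```

```bash
python3 -m pendant '-0.15 -0.09 0 0 0 0;-0.3 -0.18 0 0 0 0;-0.45 -0.28 0 0 0 0;-0.6 -0.37 0 0 0 0;-0.6 -0.37 0.05 0 0 0' 1 40 >/dev/null;python3 -m pendant '0 0 0 0 0 0;0 0 0 0 0 0;0 0 0 0 0 0;0 0 0 0 0 0'; python3 m.py .5166,-.347,.05,89.4;python3 w.py wp; python3 seat.py wp
```

```text
time_s: 14.2
tcp_pos: [0.5189, -0.3452, 0.2155]
orientation: [179.9, -0.0, 89.5]
wrist_force: [0.1, 0.1, -0.8]
grip_width: -0.003
grip_force: 0.0
14.2 [ 0.5189 -0.3452  0.2155] [ 1.7995e+02 -1.0000e-02  8.9490e+01] q [ 53.8  26.4 -33.1  94.9  15.7  63.4  15.8]
[0.5166, -0.347, 0.05, 89.4] [-0.007 -0.01   0.662] [ 0.    -0.     0.001]
plate z 0.06824168442147044 slopes [0.07891608 0.0690411 ] ((611.43408203125, -239.0664520263672), (92.37675476074219, 135.0151824951172), 89.63201141357422) ((610.9483032226562, -239.0658721923828), (92.21775817871094, 134.9691925048828), 89.63092803955078)
fork+lug ((517.0716552734375, -228.8190460205078), (39.78636932373047, 36.49677658081055), 0.07566846162080765) [0.08685939 0.08814916 0.08936972]
pin 540 [ 0.51656133 -0.30373034  0.07646987] [ 0.49939107 -0.31277597  0.05444961] [ 0.53388836 -0.26968056  0.35826948]
```

```bash
python3 -m pendant '-0.007 -0.01 0.14 0 0 0;-0.007 -0.01 0.3 0 0 0;-0.007 -0.01 0.46 0 0 0;-0.007 -0.01 0.58 0 0 0;-0.007 -0.01 0.66 0 0 0' >/dev/null;python3 -m pendant '0 0 0 0 0 0;0 0 0 0 0 0;0 0 0 0 0 0'; python3 m.py .5167,-.3265,.05,89.4 .517,-.271,.05,89.4;python3 w.py wp2
```

```text
time_s: 15.05
tcp_pos: [0.5167, -0.3487, 0.0519]
orientation: [179.8, 0.1, 89.4]
wrist_force: [0.3, 0.2, 0.5]
grip_width: 0.0
grip_force: 0.0
15.05 [ 0.5167 -0.3487  0.0519] [1.7984e+02 9.0000e-02 8.9360e+01] q [ 50.6  36.6 -28.6 102.7  23.2  46.5  10. ]
[0.5167, -0.3265, 0.05, 89.4] [ 0.089 -0.001  0.007] [ 0.001  0.001 -0.   ]
[0.517, -0.271, 0.05, 89.4] [ 0.222 -0.001 -0.   ] [0. 0. 0.]
```

View pics/wp2.png

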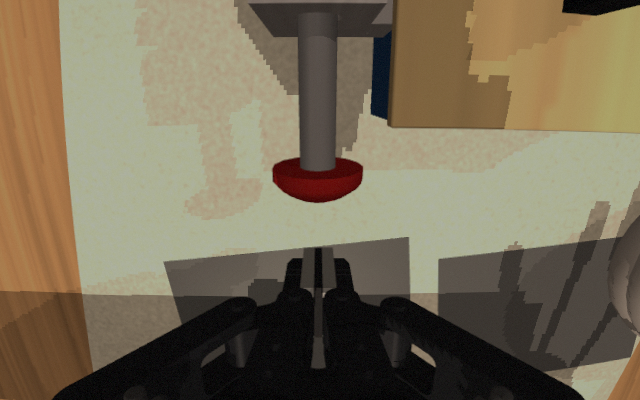

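The shut fingers at (318,270) line up with the pin head at (318,185), about 20 mm behind its dome.

```bash
python3 -m pendant '0.02 0 0.003 0 0 0;0.05 0 0.006 0 0 0;0.08 0 0.006 0 0 0;0.11 0 0.006 0 0 0;0.13 0 0.006 0 0 0' ;python3 -m pendant '0.02 0 0 0 0 0;0.04 0 0 0 0 0;0.06 0 0 0 0 0;0.08 0 0 0 0 0;0.08 0 0 0 0 0'; python3 w.py wp3;python3 seat.py wp3
```

```text
time_s: 15.6
tcp_pos: [0.516, -0.3163, 0.0492]
orientation: [179.9, 0.1, 89.4]
wrist_force: [-0.6, -4.3, 1.3]
grip_width: 0.001
grip_force: 1.5
time_s: 16.1
tcp_pos: [0.516, -0.2942, 0.0485]
orientation: [-180.0, -0.1, 89.4]
wrist_force: [0.1, -0.7, -0.3]
grip_width: -0.004
grip_force: 0.0
plate z 0.06827755608815668 slopes [0.20824664 0.1115218 ] ((599.9607543945312, -235.58184814453125), (114.68070983886719, 102.90704345703125), 1.3368386030197144) ((600.0563354492188, -234.63291931152344), (115.7375259399414, 102.16435241699219), 0.3687068521976471)
fork+lug ((517.1328735351562, -228.89480590820312), (36.12671661376953, 40.41300582885742), 89.48648071289062) [0.08707698 0.08812366 0.08914762]
pin 3067 [ 0.51668155 -0.2719648   0.07560907] [ 0.49934816 -0.28889358  0.05116883] [ 0.53436835 -0.26703613  0.08574031]
```

```bash
python3 -m pendant '0.012 0.002 -0.004 0 0 0;0.024 0.002 -0.004 0 0 0;0.036 0.002 -0.004 0 0 0;0.048 0.002 -0.004 0 0 0;0.06 0.002 -0.004 0 0 0' ;python3 -m pendant '0.008 0 0 0 0 0;0.016 0 0 0 0 0;0.02 0 0 0 0 0;0.02 0 0 0 0 0'; python3 w.py wp4;python3 seat.py wp4
```

```text
time_s: 16.65
tcp_pos: [0.5166, -0.2806, 0.0496]
orientation: [180.0, 0.0, 89.3]
wrist_force: [-0.1, -0.4, 0.1]
grip_width: 0.0
grip_force: 0.2
time_s: 17.05
tcp_pos: [0.5167, -0.2756, 0.0497]
orientation: [180.0, -0.0, 89.4]
wrist_force: [-1.0, -0.3, -0.2]
grip_width: -0.003
grip_force: 0.0
plate z 0.0682372744519779 slopes [0.20964256 0.07381371] ((604.296875, -226.3729705810547), (123.4461441040039, 122.7507553100586), 1.3033885955810547) ((603.5803833007812, -225.87814331054688), (123.485107421875, 121.17498016357422), 0.89911288022995)
fork+lug ((516.9696044921875, -228.87142944335938), (36.663089752197266, 40.31465148925781), 89.1858901977539) [0.08702186 0.0880828  0.08906295]
pin 1915 [ 0.51712267 -0.25454847  0.08172218] [ 0.49992601 -0.27048948  0.05904475] [ 0.53454318 -0.25115357  0.08760137]
```

```bash
python3 -m pendant '0.004 0 0 0 0 0;0.008 0 0 0 0 0;0.012 0 0 0 0 0;0.016 0 0 0 0 0;0.016 0 0 0 0 0' |grep -E 'pos|force';python3 -m pendant '0.004 0 0 0 0 0;0.006 0 0 0 0 0;0.006 0 0 0 0 0'|grep -E 'pos|force'
```

```text
tcp_pos: [0.5167, -0.2716, 0.0496]
wrist_force: [-0.2, -0.4, -0.1]
grip_force: 0.0
tcp_pos: [0.5167, -0.2703, 0.0496]
wrist_force: [0.3, 0.3, 0.4]
grip_force: 0.1
```

```bash
python3 -m pendant '0.004 0 0 0 0 0;0.008 0 0 0 0 0;0.008 0 0 0 0 0' |grep -E 'pos|force';python3 -m pendant '0.004 0 0 0 0 0;0.008 0 0 0 0 0;0.008 0 0 0 0 0'|grep -E 'pos|force'; python3 w.py wp5;python3 seat.py wp5
```

```text
tcp_pos: [0.5166, -0.2699, 0.0497]
wrist_force: [-0.6, -3.9, -1.1]
grip_force: 2.5
tcp_pos: [0.5166, -0.2698, 0.0498]
wrist_force: [0.2, -9.4, -2.2]
grip_force: 4.2
plate z 0.06823828103470067 slopes [0.22528282 0.08876161] ((604.943603515625, -223.7453155517578), (125.61540985107422, 126.09929656982422), 0.6468178033828735) ((605.5997924804688, -222.94668579101562), (123.98147583007812, 127.23638916015625), 89.24021911621094)
fork+lug ((516.99609375, -232.7100830078125), (44.71608352661133, 40.42835998535156), 89.64704132080078) [0.08537241 0.08803167 0.08902889]
pin 742 [ 0.51697573 -0.25180771  0.08306015] [ 0.50326493 -0.26456516  0.06033843] [ 0.53070502 -0.248031    0.08668058]
```

Hard stop at the predicted place (TCP y = -0.270). One firmer press, then retreat and check.

```bash
python3 -m pendant '0.006 0 0 0 0 0;0.012 0 0 0 0 0;0.012 0 0 0 0 0;0.012 0 0 0 0 0'|grep -E 'pos|force'; python3 -m pendant '-0.04 0 0 0 0 0;-0.1 0 0 0 0 0;-0.18 0 0 0 0 0;-0.25 0 -0.04 0 0 0;-0.3 0 -0.2 0 0 0' >/dev/null; python3 -m pendant '0 0 0 0 0 0;0 0 -0.15 0 0 0;0 0 -0.3 0 0 0;0 0 -0.45 0 0 0;0 0 -0.5 0 0 0'>/dev/null;python3 -m pendant '0 0 0 0 0 0;0 0 0 0 0 0;0 0 0 0 0 0'; python3 w.py wf;python3 seat.py wf
python3 - <<'E'
from h import *
p,d=env.capture('scene');cv2.imwrite('pics/scenef.png',cv2.resize(p[170:330,200:480],(784,448))[:,:,::-1])
E
```

```text
tcp_pos: [0.5165, -0.2697, 0.0498]
wrist_force: [0.8, -13.6, -2.7]
grip_force: 6.7
time_s: 20.25
tcp_pos: [0.5148, -0.3378, 0.2223]
orientation: [-179.8, -0.1, 89.4]
wrist_force: [0.6, 0.6, -0.7]
grip_width: -0.002
grip_force: 0.0
plate z 0.0682490205067566 slopes [0.07924459 0.07737591] ((611.6117553710938, -234.81845092773438), (101.64208221435547, 135.30865478515625), 89.7459487915039) ((611.0442504882812, -235.08544921875), (135.66241455078125, 101.31465148925781), 0.09243116527795792)
fork+lug ((517.2279663085938, -233.43252563476562), (44.278709411621094, 39.883995056152344), 89.07355499267578) [0.08398483 0.08806902 0.0893563 ]
pin 605 [ 0.51705972 -0.25269105  0.08293795] [ 0.49982561 -0.26263423  0.0685097 ] [ 0.53431973 -0.24679436  0.36525812]
```

View pics/scenef.png

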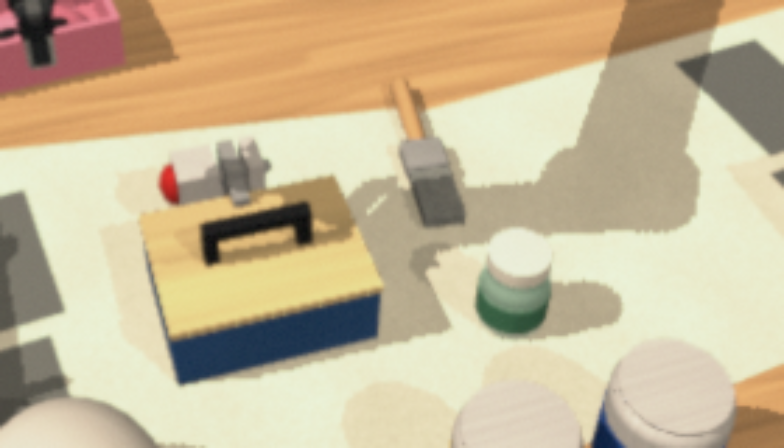

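View pics/wf.png

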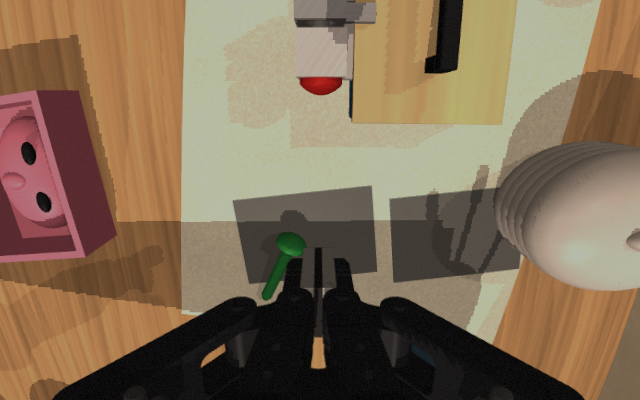

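The pin head is flush against the thick cheek: wrist view (321,85), scene crop (170,183), with the nose through the thin cheek at (263,165). The cover is level and fully down, and the brush and jar look undisturbed. Handing in.

```bash
python3 -c "
from bench import env
print(env.finish_job())"
```

```text
the job is handed in; nothing more can be done
None
```

The mould is closed and handed in at about 20 s: the cover sits level and fully down, the lug is in the fork, and the red pin's head is home against the fork. The paint jar and brush were not touched.

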